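# Dispense one dishwasher tablet and set it by the plates

## Robot

A 6-joint arm with a two-finger parallel gripper is mounted at the origin on the work surface. World frame = base frame: x ahead of the robot, y to its left, z up, the work surface at z = 0. Lengths are in m, angles in rad, forces in N, time in s.
With the tool pointing down it reaches from about 0.275 to 0.825 m from the base axis. Payload 4.9 kg.
Tool frame: the origin (TCP) lies midway between the tips of the shut fingers; the grasp point (between the pads) lies 19 mm behind it (grip_point_offset is the distance from the TCP to the grasp point, in m); z points along the fingers, x is the direction in which the jaws open and shut, and the axes are right-handed (so a half turn about z gives the same grasp; the last joint's range is limited). The gripper opens to 85 mm and grips with 20 to 120 N. Pads are 22 mm wide; open, the fingers measure 114 mm over their backs; the gripper's body (76 mm by 85 mm) begins 54 mm behind the grasp point. The pads swing forward as they close: fully open they stand 13 mm farther back than shut.
Start: joints at [1.165, 0.326, -0.193, 1.052, 0, 1.437], TCP at [0.148, 0.53, 0.231] pointing down, gripper open.
Joint ranges: [-2.65, 2.65], [-0.97, 1.79], [-1.3, 1.35], [-1.93, 2.1], [-1.47, 1.37], [-3.14, 3.14]. Speed limits (rad/s): [2.57, 2.57, 3.14, 3.14, 3.14, 3.14].

## Interface

Orientations are given as a rotation vector (axis times angle).
In Python, from cell import * gives the robot as it stands. Calls block until the motion is done:
- movep(position, orientation): joint-space move of the TCP to a pose.
- move_l(position, velocity=0.15, rot=None, until_force=None): straight line of the TCP; rot=None keeps the orientation; velocity is the mean speed in m/s. With until_force (N) it stops when the force on the tool has changed by that much, and returns True; else False.
- set_joints(angles): joint-space move.
- let_go() and grab(newtons=None): open the fingers fully, or close them until they stop; newtons is the grip in N (None keeps the last).
- sleep(seconds).
- ik(position, orientation): joint angles nearest the present ones, or None.
- get_state(): the state.
- grab_frame(name): name is "scene" or "top"; returns a dict with "img" (384x512x3 uint8, red, green, blue), "fx", "fy", "cx", "cy" (pixels), "cam_to_world" (4x4, takes a point from camera to world coordinates). Camera axes: x right, y down, z forward; pixel columns grow to the right and rows downward; lengths in m; the calibration is good to about 2 mm. A picture is of the moment at which its call begins. There is no depth.
A pose or a line that the arm cannot do raises MotionError and nothing moves.
- sign_off(): hands the job in, once; it reports no verdict.
Trained networks look in the newest picture that a camera, given by its name, has taken for a name from the list of things; names that differ only in an ending like _2 or _b are one class to them, and where a whole thing is asked for, a point or a joint stands for the part that bears it (a point fixed in the world has none). Each returns a list of dicts, best first, with "score" (0 to 1); they miss things now and then, are a little off and sometimes report something else, mostly with a low value. They report only what shows in the picture. A call takes as long as a camera call. They do not tell look-alikes from the thing itself.
- spot_in(camera, name): "centre" ([column, row] in pixels, amid what is visible of it).
- silhouettes(camera, name): "mask" (384x512 bool, what is visible of it) and "centre" ([column, row] in pixels, amid what is visible of it).
- tip_of(camera, name): "centre" ([column, row] in pixels: a listed point, or the origin of a listed thing).
The state is a dict: "clock": time; "q": joint angles; "joint_velocities": joint speeds; "tau": joint torques, N m; "position": TCP position; "eef_rot": TCP orientation; "contact_force": force on the tool from outside, world axes, zero at the start; "wrist_torque": the same for the moment, N m; "finger_gap": opening from 0.0 (shut) to 1.0 (fully open).
Only numpy, scipy, OpenCV 4.12 (cv2) and the standard library are available. Lean on these libraries where they do the work, as an engineer would, in place of code of your own. Each camera call takes 0.05 s, during which the arm holds its last target. There are 200 camera calls.

## Task

Get one dishwasher tablet ready for the next wash: press the dispenser's plunger fully home once so that a single tablet comes out onto the counter, and let the plunger spring back. Then slide that tablet aside with a fingertip, keeping it flat on the counter, until it lies right beside the two stacked steel plates, less than 3 cm from their rim. Do not pick anything up, and leave the plates and everything else standing where they are.

Things in the scene. Friction and masses are not known exactly. Their poses are not given: they have to be found in the camera images.
- dispenser: Low white and clear-plastic tablet dispenser fixed to the counter. Origin on the counter, under the centre of its magazine (tablet stack); own +x is the way the tablets come out, z up. Magazine 33 x 47 mm, 57 mm high, holding a stack of four tablets; a white channel 47 mm wide and 21 mm high runs back from it to x = -47 mm; two rubber suction feet at x = -34 mm stick out to y = +-43 mm, 7 mm high. The grey push bar with its thumb pad sticks out of the back of the channel.
- mouth (a point): Middle of the lower edge of the mouth, on the dispenser's front wall (dispenser x = 16.5 mm), 3 mm above the counter. The mouth is 38 mm wide and 15 mm high.
- plunger (a joint): Travel of the plunger (grey push bar) in m: 0 out at rest, 0.060 fully home; it moves along the dispenser's +x. Its spring pushes it back out when let go, with about 2.4 N at rest rising to about 5.3 N at home, plus a little friction.
- plunger_face (a point): Centre of the outer (back) face of the plunger's upright thumb pad, the face to press towards the dispenser's +x; it moves with the plunger. The pad is 42 mm wide, 38 mm high (3 to 41 mm above the counter) and 7 mm thick; this point is 22 mm above the counter, at dispenser x = -117 mm at rest and -57 mm when home. Behind it the counter is free for the fingers.
- tablet1: The lowest tablet of the stack, the one that comes out: white pressed block with a blue band, 26 mm (own x, the way it comes out) x 36 mm (own y) x 12 mm high, 20 g. Origin at the centre of its underside, z up. It starts 3 mm above the counter in the magazine; the bar pushes it out through the mouth and it drops the 3 mm to the counter, its centre then about 55 mm from the dispenser's origin along +x.
- tablet2: Second tablet of the stack, same shape; it drops to the bottom of the magazine when the plunger returns, and must stay inside.
- tablet3: Third tablet of the stack, same shape; stays inside.
- tablet4: Top tablet of the stack, same shape; stays inside.
- plate_lower: Lower and larger of the two stacked round steel plates, lying flat on the counter: 180 mm across the rim, 22 mm high, side flaring out from 156 mm across at the foot; 260 g. Origin at the centre of its underside. It stands to the left or to the right of the dispenser.
- plate_upper: Smaller steel plate (160 mm across, 22 mm high) stacked inside the lower one, 3 mm higher; they reach 25 mm above the counter. Origin at the centre of its underside.
- container: Closed yellow plastic flip-top container, 120 x 85 mm, 88 mm high, standing on the other side of the dispenser from the plates. Origin at the centre of its underside. Leave alone.
- jar: Small glass jar with aluminium screw cap, 54 mm across, 75 mm high, standing nearer the robot to one side of the plunger. Origin at the centre of its underside. Leave alone.
- katori: Small steel bowl, 72 mm across, 36 mm high, standing nearer the robot on the other side of the plunger from the jar. Origin at the centre of its underside. Leave alone.
- dabba: Round steel spice tin with a push-on lid, 79 mm across, 62 mm high, standing to the left, nearer the robot. Origin at the centre of its underside. Leave alone.
- tumbler: Steel tumbler, 68 mm across, 95 mm high, towards the far edge of the counter. Origin at the centre of its underside. Leave alone.
- spoon: Wooden spoon, 260 mm long, lying from left to right (within about 0.15 rad) towards the far edge of the counter. Origin near its middle, on the counter. Leave alone.
Mind the look-alikes: they are no part of the job. What is shaped like the dispenser but blue or red is not meant. What is shaped like the plate_lower but blue or yellow is not meant.

How it is judged:
On the way, in this order (a step that is already met when the one before it is completed fails the run):
1. the plunger is pressed home and the tablet is out of the mouth (value of joint plunger above 0.055 m and x of tablet1 in the frame of dispenser above 0.046 m), for 0.05 s.
2. the plunger is back out and the tablet lies beside the plates (value of joint plunger below 0.004 m and horizontal distance between tablet1 and plate_lower below 0.142 m), for 0.2 s.
At the end, for the whole second after the job is handed in: The first tablet lies flat and still on the counter, its centre within 142 mm of the lower plate's centre (under 30 mm from the rim); the plunger is back out to within 4 mm; the other tablets are still in the magazine; the plates have moved less than 15 mm (upper 18 mm) (all of step 2 and height (world z) of tablet1 below 0.003 m and angle between tablet1's own z axis and vertical below 0.1 rad and linear speed of each of tablet1, plate_lower below 0.01 m/s and x of each of tablet2, tablet3, tablet4 in the frame of dispenser below 0.006 m and distance of plate_lower from where it was at the start of the episode below 0.015 m and distance of plate_upper from where it was at the start of the episode below 0.018 m); the robot touches nothing.
It fails at once if a second tablet comes out of the dispenser (x of any of tablet2, tablet3, tablet4 in the frame of dispenser above 0.015 m).
It fails at once if the tablet is lifted off the counter or stood on edge (height (world z) of tablet1 above 0.008 m or angle between tablet1's own z axis and vertical above 0.4 rad).
It fails at once if the tablet is pushed with something other than the fingers (contact force between the arm and tablet1 above 2 N).
It fails at once if the plates are pushed out of place or lifted (distance of plate_lower from where it was at the start of the episode above 0.02 m or distance of plate_upper from where it was at the start of the episode above 0.025 m).
It fails at once if a bystander is moved (distance of any of container, jar, katori, dabba, tumbler from where it was at the start of the episode above 0.015 m or distance of spoon from where it was at the start of the episode above 0.02 m).
It also fails if it takes over 58 s, if anything falls off the work surface, if the arm or the gripper's body presses on something with over 40 N, if the wrist force passes 120 N, or if a joint passes its speed limit or range.

## Working session

There is one attempt and no reset: what is moved stays moved. The work goes in short steps, each a Python script; the robot and the scene stay as the last script left them, time stands still between calls to the robot, and variables do not carry over. Pictures are saved under pics/ and viewed, about 8 in all and at most 12, crops included, and the job is handed in when it is done.

```bash
mkdir -p pics; cat > h.py <<'E'
from cell import *
import numpy as np, cv2
def ray(f,px,z=0.0):
    T=np.array(f["cam_to_world"]);d=T[:3,:3]@np.array([(px[0]-f["cx"])/f["fx"],(px[1]-f["cy"])/f["fy"],1.0])
    o=T[:3,3];return o+d*(z-o[2])/d[2]
def proj(f,p):
    T=np.linalg.inv(np.array(f["cam_to_world"]));c=T[:3,:3]@np.array(p)+T[:3,3]
    return np.array([f["fx"]*c[0]/c[2]+f["cx"],f["fy"]*c[1]/c[2]+f["cy"]])
def save(f,n,crop=None,s=1):
    i=f["img"][:,:,::-1]
    if crop: i=i[crop[1]:crop[3],crop[0]:crop[2]]
    cv2.imwrite("pics/"+n,cv2.resize(i,None,fx=s,fy=s,interpolation=cv2.INTER_CUBIC))
E
python3 - <<'E'
from h import *
F={c:grab_frame(c) for c in("top","scene")}
for c in F:
    f=F[c];print(c,np.round(f["cam_to_world"],3).tolist(),f["fx"])
    for n,z in[("dispenser",0),("mouth",.003),("plunger_face",.022),("tablet1",.003),("plate_lower",0),("container",0),("jar",0),("katori",0),("dabba",0),("tumbler",0),("spoon",0)]:
        for r in tip_of(c,n)[:3]: print(c,n,round(r["score"],2),np.round(r["centre"]),np.round(ray(f,r["centre"],z)[:2],3))
cv2.imwrite("pics/a.png",cv2.resize(np.vstack([F["top"]["img"],F["scene"]["img"]])[:,:,::-1],None,fx=.78,fy=.78))
save(F["top"],"top.png",None,1.5)
save(F["scene"],"scene.png",None,1.5)
E
```

```text
top [[-0.021, -0.996, 0.089, 0.41], [-1.0, 0.022, 0.009, -0.107], [-0.011, -0.089, -0.996, 1.604], [0.0, 0.0, 0.0, 1.0]] 463.5078333487903
top dispenser 0.85 [228. 174.] [0.618 0.028]
top dispenser 0.61 [249. 235.] [ 0.405 -0.042]
top dispenser 0.61 [139. 264.] [0.312 0.339]
top mouth 0.8 [145. 262.] [0.319 0.318]
top mouth 0.68 [229. 171.] [0.627 0.024]
top plunger_face 0.55 [228. 210.] [0.491 0.027]
top plunger_face 0.53 [133. 298.] [0.2   0.354]
top plunger_face 0.5 [251. 271.] [ 0.284 -0.048]
top plate_lower 0.93 [344. 250.] [ 0.346 -0.368]
top plate_lower 0.85 [394. 159.] [ 0.657 -0.551]
top plate_lower 0.39 [318. 173.] [ 0.614 -0.286]
top container 0.68 [158. 171.] [0.633 0.275]
top container 0.42 [220. 123.] [0.8   0.053]
top jar 0.51 [175. 233.] [0.416 0.214]
top katori 0.7 [293. 218.] [ 0.46  -0.193]
top dabba 0.89 [131. 231.] [0.426 0.366]
top tumbler 0.68 [291. 132.] [ 0.76  -0.196]
top spoon 0.84 [220. 122.] [0.804 0.055]
scene [[0.319, 0.673, -0.668, 1.478], [0.948, -0.211, 0.239, -0.417], [0.02, -0.709, -0.705, 1.028], [0.0, 0.0, 0.0, 1.0]] 419.48962774540655
scene dispenser 0.94 [338. 136.] [0.303 0.325]
scene dispenser 0.81 [299. 206.] [0.613 0.028]
scene mouth 0.9 [300. 210.] [0.632 0.023]
scene mouth 0.59 [342. 140.] [0.336 0.327]
scene mouth 0.56 [262. 170.] [ 0.41  -0.035]
scene plunger_face 0.68 [287. 177.] [0.491 0.029]
scene plunger_face 0.47 [250. 143.] [ 0.27  -0.036]
scene tablet1 0.51 [202. 225.] [ 0.599 -0.301]
scene tablet1 0.23 [322. 158.] [0.415 0.201]
scene plate_lower 0.77 [169. 174.] [ 0.329 -0.359]
scene plate_lower 0.76 [124. 261.] [ 0.662 -0.549]
scene container 0.93 [370. 194.] [0.634 0.284]
scene jar 0.68 [325. 158.] [0.415 0.215]
scene katori 0.69 [218. 188.] [ 0.448 -0.209]
scene dabba 0.58 [360. 156.] [0.44  0.348]
scene tumbler 0.6 [249. 257.] [ 0.761 -0.194]
scene spoon 0.6 [328. 243.] [0.785 0.055]
```

View pics/top.png

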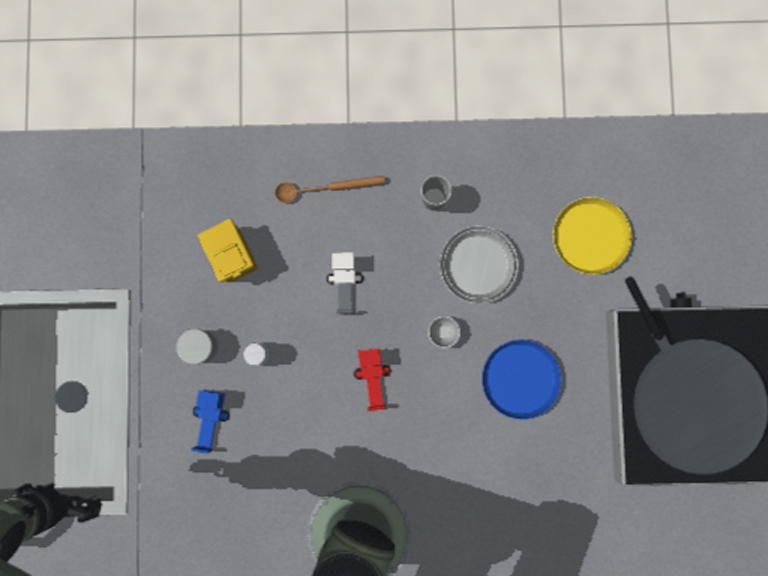

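View pics/scene.png

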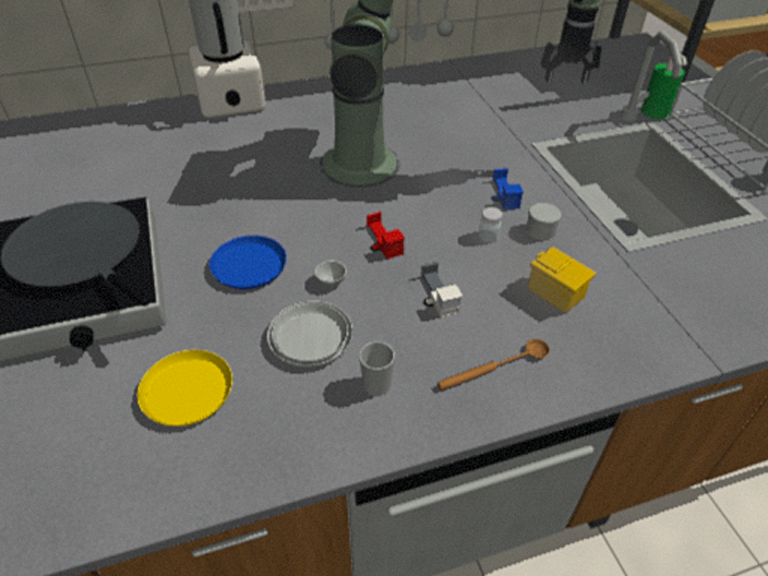

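The top view shows the white dispenser (pixel 345,275 in the 1.5x picture) with its bar towards the robot. The steel plates are at (480,264), the tumbler at (436,191), and the look-alikes in red, blue and yellow stand elsewhere. Both cameras agree: dispenser at about (0.615, 0.028) with yaw near 0, plates at about (0.61, -0.29). Next I press the plunger.

```bash
cat >> h.py <<'E'
from scipy.spatial.transform import Rotation as R
def down(yaw=0): # tool x along world -y (yaw 0), z down
    M=np.column_stack([[0,-1,0],[-1,0,0],[0,0,-1]]);return (R.from_euler('z',yaw)*R.from_matrix(M)).as_rotvec()
def down2(yaw=0): return down(yaw+np.pi)
E
python3 - <<'E'
from h import *
rots=[(down(),"a"),(down2(),"b")]
q0=np.array(get_state()["q"]);best=None
for r,n in rots:
    q=[ik(p,r) for p in([.455,.028,.2],[.54,.028,.012],[.672,.08,.006],[.672,-.16,.006])]
    print(n,[None if a is None else np.round(a,2).tolist() for a in q])
    if all(a is not None for a in q):
        c=abs(np.array(q[0])-q0).max()
        if best is None or c<best[0]: best=(c,r,n)
r=best[1];print(best[2])
grab()
movep([.455,.028,.2],r)
move_l([.455,.028,.014],.15)
print(move_l([.495,.028,.014],.03,until_force=1.5),np.round(get_state()["position"],4),np.round(get_state()["contact_force"],2))
f=grab_frame("top");g=grab_frame("scene")
save(f,"b1.png",(150,110,350,290),2)
a=f["img"][110:290,150:350];b=g["img"][120:300,180:380]
cv2.imwrite("pics/b.png",cv2.resize(np.hstack([a,b])[:,:,::-1],None,fx=2,fy=2,interpolation=cv2.INTER_CUBIC))
print(get_state()["clock"])
E
```

```text
a [[-0.1, 0.18, -0.48, 0.92, 0.0, 3.04], [-0.08, 0.56, -0.48, 0.54, 0.0, 3.06], [0.01, 0.76, -0.08, 0.74, 0.0, -3.13], [-0.34, 0.78, -0.03, 0.76, 0.0, 2.8]]
b [[-0.1, 0.18, -0.48, 0.92, 0.0, -0.1], [-0.08, 0.56, -0.48, 0.54, 0.0, -0.08], [0.01, 0.76, -0.08, 0.74, 0.0, 0.01], [-0.34, 0.78, -0.03, 0.76, 0.0, -0.34]]
b
True [0.485  0.028  0.0136] [-1.87  0.27  1.6 ]
6.5333
```

View pics/b.png

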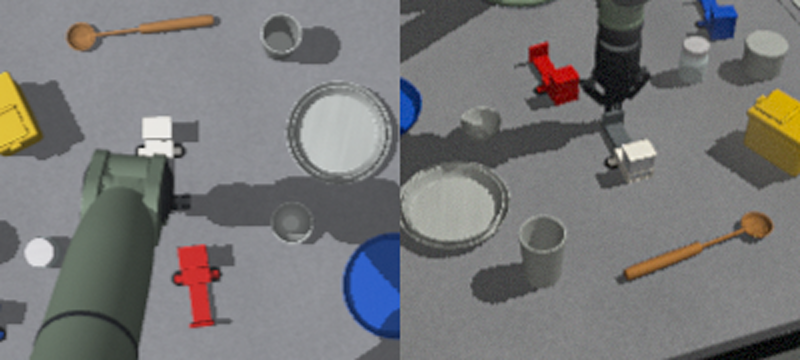

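The finger is on the white dispenser's thumb pad (scene crop at about 610,120), with contact force at x=0.485. Now I press it home.

```bash
python3 - <<'E'
from h import *
move_l([.530,.028,.014],.04); print(np.round(get_state()["position"],4),np.round(get_state()["contact_force"],2))
print(move_l([.562,.028,.014],.03,until_force=12))
sleep(.3);s=get_state();print(np.round(s["position"],4),np.round(s["contact_force"],2))
g=grab_frame("scene")
move_l([.455,.028,.014],.06)
move_l([.455,.028,.16],.2)
movep([.5,.2,.25],down2())
f=grab_frame("top");h=grab_frame("scene")
for c,F in(("top",f),("scene",h)):
    for n,z in[("tablet1",0),("plate_lower",0),("plunger_face",.022),("dispenser",0),("mouth",.003)]:
        for r in tip_of(c,n)[:3]: print(c,n,round(r["score"],2),np.round(r["centre"],1),np.round(ray(F,r["centre"],z)[:2],3))
    for r in silhouettes(c,"plate_lower")[:3]:
        m=r["mask"].astype(np.uint8);pts=np.argwhere(m)[:,::-1]
        cn=max(cv2.findContours(m,0,1)[0],key=len)[:,0].astype(float)
        w=np.array([ray(F,p,.022)[:2] for p in cn]);print("rim",c,np.round((w.max(0)+w.min(0))/2,3),np.round(np.ptp(w,axis=0),3))
a=cv2.resize(g["img"][130:230,250:350],(400,400));b=cv2.resize(h["img"][130:230,250:350],(400,400))
cv2.imwrite("pics/c.png",np.hstack([a,b])[:,:,::-1])
save(f,"d.png",(200,120,360,240),5)
print(get_state()["clock"])
E
```

```text
[0.5291 0.0283 0.0134] [-5.03  0.07 -1.19]
True
[0.5414 0.0286 0.0119] [-4.77 -0.93  3.33]
top tablet1 0.47 [229.4 158.1] [0.674 0.022]
top plate_lower 0.9 [395.7 160.2] [ 0.653 -0.557]
top plate_lower 0.78 [346.1 250.1] [ 0.346 -0.373]
top plunger_face 0.57 [251.4 271.7] [ 0.281 -0.048]
top plunger_face 0.49 [226.5 208.8] [0.495 0.033]
top plunger_face 0.16 [218.  123.6] [0.792 0.058]
top dispenser 0.9 [229.5 175.6] [0.612 0.023]
top dispenser 0.83 [248.1 234.1] [ 0.408 -0.038]
top mouth 0.76 [246.6 231.9] [ 0.415 -0.033]
top mouth 0.67 [229.2 170.7] [0.629 0.023]
rim top [ 0.663 -0.546] [0.177 0.173]
rim top [ 0.605 -0.283] [0.18  0.179]
rim top [ 0.341 -0.371] [0.175 0.179]
scene tablet1 0.51 [301.1 218.1] [0.666 0.014]
scene plate_lower 0.75 [167.2 176.6] [ 0.338 -0.368]
scene plate_lower 0.75 [123.5 261. ] [ 0.663 -0.551]
scene plate_lower 0.48 [219.7 185.8] [ 0.44  -0.201]
scene plunger_face 0.68 [329.3 114.9] [0.188 0.336]
scene plunger_face 0.59 [286.8 176.6] [0.488 0.031]
scene plunger_face 0.43 [254.5 144.3] [ 0.282 -0.022]
scene dispenser 0.92 [258.3 168.5] [ 0.394 -0.044]
scene dispenser 0.92 [341.8 139.1] [0.327 0.329]
scene dispenser 0.79 [296.4 210. ] [0.628 0.012]
scene mouth 0.87 [297.  205.4] [0.611 0.021]
scene mouth 0.79 [264.5 172.3] [ 0.423 -0.03 ]
scene mouth 0.65 [342.4 139.7] [0.334 0.327]
rim scene [ 0.641 -0.278] [0.112 0.162]
rim scene [ 0.345 -0.373] [0.193 0.175]
rim scene [ 0.665 -0.547] [0.186 0.176]
12.8167
```

View pics/c.png

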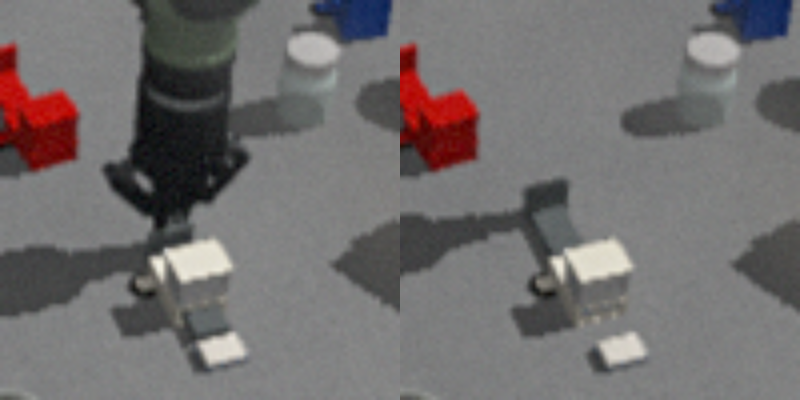

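View pics/d.png

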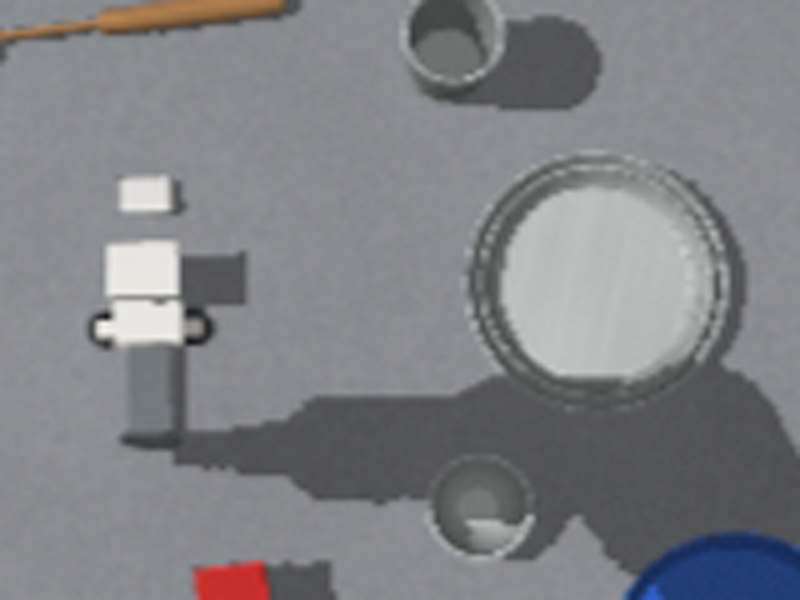

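The plunger went home and one tablet came out, lying flat in front of the mouth (about 146,194 in the top crop). The plunger has sprung back: face at x≈0.49, the same as at rest. Now I push the tablet in -y with the finger back, in two stages.

```bash
cat >> h.py <<'E'
def blob(f,guess,rad=14):
    i=f["img"].astype(int);m=((i.min(2)>165)).astype(np.uint8)
    c=proj(f,[guess[0],guess[1],.012]);k=np.zeros_like(m);cv2.circle(k,tuple(int(round(v)) for v in c),rad,1,-1)
    n,l,s,ce=cv2.connectedComponentsWithStats(m*k);j=1+np.argmax(s[1:,4])
    r=cv2.minAreaRect(np.argwhere(l==j)[:,::-1].astype(np.float32))
    b=np.array([ray(f,p,.012)[:2] for p in cv2.boxPoints(r)])
    return ray(f,ce[j],.012)[:2],s[j,4],np.round(b,3).tolist()
E
python3 - <<'E'
from h import *
f=grab_frame("top");t,n,b=blob(f,[.672,.02],11);print(t,n,b)
assert n>40 and abs(t[0]-.67)<.015
r=down2();y0=t[1]+.018+.0145+.022
movep([t[0],y0,.15],r);move_l([t[0],y0,.006],.12)
print(np.round(get_state()["position"],4),get_state()["contact_force"])
ye=-.08+.032
print(move_l([t[0],ye,.006],.05,until_force=8))
s=get_state();print(np.round(s["position"],4),np.round(s["contact_force"],2))
f=grab_frame("top");h=grab_frame("scene")
a=cv2.resize(f["img"][120:240,200:320],(400,400),interpolation=2);b=cv2.resize(h["img"][150:270,190:310],(400,400),interpolation=2)
cv2.imwrite("pics/e.png",np.hstack([a,b])[:,:,::-1]);print(s["clock"])
E
```

```text
[0.67119789 0.02446639] 72 [[0.683, 0.04], [0.682, 0.009], [0.658, 0.009], [0.659, 0.04]]
[0.672 0.079 0.007] [-0.51556184  0.58475438 -0.21329156]
False
[ 0.6712 -0.0478  0.006 ] [ 0.79  0.41 -0.25]
17.8333
```

View pics/e.png

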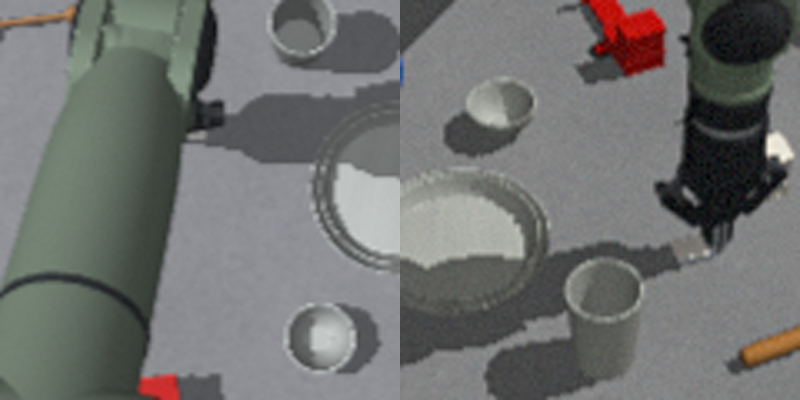

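In the scene crop the tablet (690,248) lies flat against the fingertip on the plate side, clear of everything. I carry on to just short of the goal and look again.

```bash
python3 - <<'E'
from h import *
h=grab_frame("scene");print("tab est",ray(h,(277,224.4),.008)[:2])
p=get_state()["position"]
print(move_l([p[0],-.130,.006],.05,until_force=8))
s=get_state();print(np.round(s["position"],4),np.round(s["contact_force"],2))
move_l([p[0],-.11,.006],.1);move_l([p[0],-.10,.15],.15);movep([.45,.2,.25],down2())
f=grab_frame("top");h=grab_frame("scene")
for c,F in(("top",f),("scene",h)):
    for n in("tablet1","plunger_face"):
        for r in tip_of(c,n)[:3]: print(c,n,round(r["score"],2),np.round(ray(F,r["centre"],0 if n=="tablet1" else .022)[:2],3))
for r in silhouettes("top","plate_lower")[:4]:
    cn=max(cv2.findContours(r["mask"].astype(np.uint8),0,1)[0],key=len)[:,0]
    w=np.array([ray(f,q,.022)[:2] for q in cn]);print("rim",np.round((w.max(0)+w.min(0))/2,4),np.ptp(w,axis=0))
try:print(blob(f,[.671,-.162],8))
except Exception as e:print(e)
a=cv2.resize(f["img"][120:220,220:320],(400,400),interpolation=2);b=cv2.resize(h["img"][150:270,190:310],(400,400),interpolation=2)
cv2.imwrite("pics/g.png",np.hstack([a,b])[:,:,::-1]);print(get_state()["clock"])
E
```

```text
tab est [ 0.67346655 -0.07333788]
False
[ 0.6711 -0.1297  0.006 ] [ 0.66 -0.68  0.09]
top tablet1 0.55 [ 0.667 -0.16 ]
top plunger_face 0.77 [ 0.286 -0.032]
top plunger_face 0.41 [ 0.604 -0.279]
scene tablet1 0.56 [ 0.44  -0.196]
scene plunger_face 0.65 [0.502 0.016]
scene plunger_face 0.5 [ 0.272 -0.036]
scene plunger_face 0.36 [0.66  0.276]
rim [ 0.603  -0.2862] [0.17693172 0.17939525]
rim [ 0.6648 -0.5444] [0.18114845 0.17518352]
rim [ 0.339  -0.3727] [0.17821334 0.17662544]
rim [0.5304 0.0244] [0.07226021 0.03432362]
(array([ 0.67111294, -0.15361699]), np.int32(70), [[0.683, -0.137], [0.682, -0.172], [0.661, -0.171], [0.662, -0.137]])
23.0167
```

View pics/g.png

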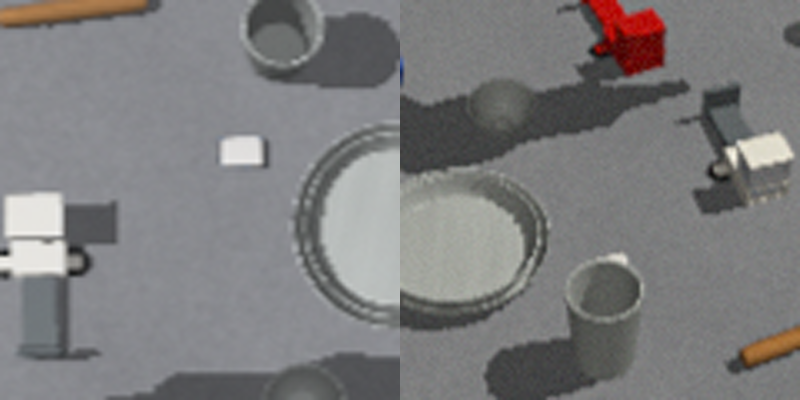

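The tablet is flat at (0.671, -0.154), 147 mm from the plate centre (0.604, -0.2845), and unrotated. It needs about 24 mm more.

```bash
python3 - <<'E'
from h import *
r=down2()
movep([.67,-.10,.15],r);move_l([.67,-.105,.006],.12)
print(move_l([.67,-.154,.006],.04,until_force=8))
s=get_state();print(np.round(s["position"],4),np.round(s["contact_force"],2))
move_l([.67,-.13,.006],.1);move_l([.67,-.11,.15],.15);movep([.45,.2,.25],r)
f=grab_frame("top");h=grab_frame("scene");t=blob(f,[.671,-.178],8);print(t)
for r in silhouettes("top","plate_lower")[:4]:
    cn=max(cv2.findContours(r["mask"].astype(np.uint8),0,1)[0],key=len)[:,0]
    w=np.array([ray(f,q,.022)[:2] for q in cn]);c=(w.max(0)+w.min(0))/2;print("rim",np.round(c,4),np.linalg.norm(c-t[0]))
a=cv2.resize(f["img"][120:220,220:320],(400,400),interpolation=2);b=cv2.resize(h["img"][150:270,190:310],(400,400),interpolation=2)
cv2.imwrite("pics/k.png",np.hstack([a,b])[:,:,::-1]);print(get_state()["clock"])
E
```

```text
False
[ 0.67   -0.1537  0.006 ] [-0.2  -0.23  0.86]
(array([ 0.67086866, -0.17748567]), np.int32(72), [[0.682, -0.162], [0.681, -0.196], [0.66, -0.196], [0.661, -0.161]])
rim [ 0.3423 -0.3708] 0.3812739978361611
rim [ 0.6011 -0.2846] 0.1277812192818753
rim [ 0.6632 -0.5447] 0.3673326809270239
rim [0.5272 0.0261] 0.24914896311660786
30.2917
```

View pics/k.png

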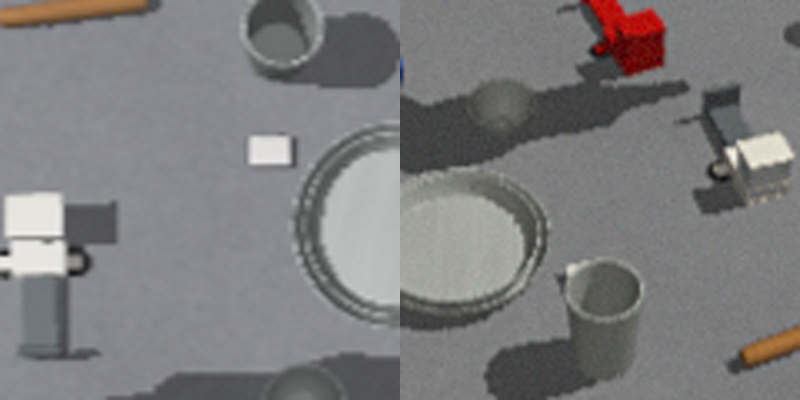

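The tablet lies flat beside the rim (270,150 in the top crop), about 127 mm from the plate centre. The plates and tumbler are unmoved and the plunger is out, so I hand in.

```bash
python3 -c "
from cell import *
sign_off();print(get_state()['clock'])"
```

```text
the job is handed in; nothing more can be done
the job is handed in; nothing more can be done
```

The job is handed in: I pressed the white dispenser's plunger home once and slid the single tablet along the counter until it lay beside the steel plates.

- **Press:** I pushed until a 12 N force rise, which I took as the end stop. The measured finger travel was only about 56 mm, read after the finger had settled. That is close to the 55 mm threshold, and I had no direct reading of the plunger to confirm it. One tablet came out, and the plunger sprang back to its starting place in the pictures.
- **Slide:** I pushed the tablet in three strokes with the shut fingertips and looked after each one. The force on the tool stayed around 1 N at the end of each stroke.
- **Last check:** In the top view the tablet was at (0.671, -0.177), flat and not turned. Its centre was about 126–128 mm from the plate centre, against the 142 mm limit. The estimated plate centre varied by 2–4 mm between pictures, which is measurement noise. The plates and tumbler looked unmoved, and the arm was clear of everything.
- **Disagreements:** The detection networks sometimes confused other objects with the tablet and the plunger face. The final scene view showed the tablet mostly hidden behind the tumbler, so I relied on the top camera. The handed-in job finished at about 30 s, within the 58 s limit.

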